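Show the toy trolley case with its handle out

TASK

A customer wants to see the toy trolley case on the counter: fold its cover up until it stands straight upright and leave it standing there, then take the handle grip, squeeze in the button on its side and pull the handle up past its first stop to the second stop, all the way out. Finish while still holding the grip there with the button squeezed in; do not let go. Leave the bell, glue stick, toy cup and date stamp where they stand.

Things in the scene. Friction and masses are not known exactly. Their poses are not given: they have to be found in the camera images.
- trolley_case: white ribbed toy suitcase, 130 (x) by 170 (y) mm and 140 mm high, screwed to the counter on a wooden board (150 by 200 mm, 6 mm thick); it does not move. Origin: under its centre, on the counter; x to its back, y to its left seen from the front, z up; its front (-x) faces the robot, give or take 20 degrees. Under its cover is an open well, 110 by 150 mm inside, floor at z = 90 mm, rim at z = 140 mm, with the handle grip in it.
- cover_pull (a point): centre of the cover's pull: a black roller of 14 mm diameter, 24 mm long along the case's y, with flat ends, carried by a stem 16 mm wide in front of the middle of the cover's front edge. It is 149 mm from the hinge line; with the cover shut it is at x = -89, z = 144 mm of the case, 24 mm in front of the front wall. Pinched by its two flat ends (fingers closing along the case's y) it can turn between the fingers as the cover swings.
- cover_hinge (a point): middle of the cover's hinge line, which runs along the case's y at x = 60, z = 144 mm of the case. The cover is a flat panel, 127 mm from hinge to front edge, 160 mm wide, 6 mm thick.
- case_cover (a joint): angle of the cover in rad: 0 shut (level), 1.57 straight upright, 1.9 the end. Its free front edge swings up and back, away from the robot. It starts shut or a little open. The hinge is stiff (about 0.16 N m, or 1 to 2 N at the pull) and stays where it is left.
- handle_grip (a point): centre of the black grip bar of the pull-out handle: 50 mm long along the case's x, 22 mm wide (y), 20 mm high, on two 9 mm steel tubes (15 mm either side of the centre along x) that slide straight up out of the case. Pushed home the centre is at x = -25, y = 0, z = 126 mm of the case, so the bar's top is 4 mm below the rim. At least 50 mm free either side of the bar to the well's walls.
- button_face (a point): centre of the outer face of the button, a 26 (x) by 12 (z) mm pad of the same black plastic in the middle of the grip bar's right (case -y) side, standing 7 mm out of it.
- grip_button (a joint): how far the button is squeezed in, m: 0 out, 0.0065 fully in. Its spring needs about 2 N to start and 5 N to go fully in. Fingers closing on the bar along the case's y press it. Above about 0.004 the handle is free; when let out, it catches the handle at the pushed-home position, at the first stop or at the second stop.
- pull_handle (a joint): how far the handle is pulled up, m: 0 pushed home (start, caught), 0.038 first stop, 0.076 second stop; 0.078 is the end. Pulling takes about 2 N with the button in.
- glue_mid (a point): middle (half-way up) of a standing glue stick, 27 mm thick, 88 mm high; loose, to be left alone
- bell_mid (a point): middle (half-way up) of a round counter bell, 84 mm wide, 50 mm high; loose, to be left alone
- cup_mid (a point): middle (half-way up) of a small toy tea cup, 44 by 53 mm, 28 mm high; loose, to be left alone
- stamp_mid (a point): middle (half-way up) of a self-inking date stamp, 30 by 48 mm, 57 mm high; loose, to be left alone

How it is judged:
By the outcome, as a careful person would: the job done as asked, in the order asked, and still so for the second after the job is handed in, while the arm keeps its last pose, push and grip.
It also fails if it takes over 45 s, if anything falls off the work surface, if the arm or the gripper's body presses on something with over 40 N, if the wrist force passes 120 N, or if a joint passes its speed limit or range.

ROBOT

A 6-joint arm with a two-finger parallel gripper is mounted at the origin on a cart in front of the work surface, level with it; the furniture and walls round the work are solid. World frame = base frame: x ahead of the robot, y to its left, z up, the work surface at z = 0. Lengths are in m, angles in rad, forces in N, time in s.
With the tool pointing down it reaches from about 0.25 to 0.775 m from the base axis. Payload 4 kg.
Tool frame: the origin (TCP) lies at the centre of the arm's flange, where the gripper is bolted on; the fingertips stand 199 mm ahead of it and the grasp point (between the pads) lies 180 mm ahead of it (robot.tcp_to_tips is the distance from the TCP to the fingertips, in m); z points along the fingers, y is the line along which they close (so a half turn about z gives the same grasp; the last joint's range is limited). The gripper opens to 94 mm and grips with 3 to 60 N. Pads are 16 mm wide; open, the fingers measure 119 mm over their backs; the gripper's body (75 mm by 177 mm) begins 78 mm behind the grasp point.
Start: joints at [1.099, 0.087, 1.371, -0, 1.684, -0.103], TCP at [0.198, 0.513, 0.405] pointing down, gripper open.
Joint ranges: [-3.1, 3.1], [-0.76, 2.03], [0.27, 2.55], [-1.08, 4.22], [0.17, 2.65], [-2.57, 2.57]. Speed limits (rad/s): [2.79, 2.79, 3.14, 3.14, 3.14, 3.14].

INTERFACE

Orientations are given as [roll, pitch, yaw] about the fixed x, y, z axes, in that order (R = Rz(yaw) Ry(pitch) Rx(roll)).
In Python, from bench import telemetry, snapshot, ticket, robot gives the robot as it stands.
- The arm moves only by the tool apply_moves, never from a script. Its argument "moves" is a list that holds one entry, the list of rows, each a list of 5 numbers: the shift along the tool's x, y, z in units of 50 mm (1.0 is 50 mm), then the turn about the tool's z in units of 10 degrees (1.0 is 10 degrees), then the closure, from 0 (fully open) to 1 (shut). A call has 1 to 10 rows; each row is the pose to reach, as a shift and turn from the pose commanded when the call began, along the tool's axes at that moment; what a row does not reach only later rows make up. A row lasts 1/8 s, in which the tool goes at most 62.5 mm and 10.7 degrees, less where a joint would pass 70% of its speed; a pose out of reach is approached as far as the arm can. A call with a gripper value outside its range is refused whole. The fingers move at their own pace and stop on an object; the grip force is fixed at half the most. Time passes only in rows, so rows that repeat a pose let the fingers close. It gives the time, the measured TCP pose, the force, the opening and the grip force at its end, in the units of the state.
- telemetry.get_obs(): the state, without advancing time (a new reading comes with each control period).
- snapshot(name): name is "scene" or "top" or "wrist"; returns a dict with "image" (480x640x3 uint8, red, green, blue), "fovy" (degrees; the focal length in pixels is half the picture's height over the tangent of half this angle, whatever the lens; pixels are square), "cx", "cy" (the principal point, pixels), "D" ([k1, k2, p1, p2, k3] as OpenCV has them; the pictures are not rectified), "R" (3x3) and "t" (3): a world point X has camera coordinates R X + t. Camera axes: x right, y down, z forward; pixel columns grow to the right and rows downward; lengths in m; the calibration is good to about 2 mm. A picture is of the moment at which its call begins. There is no depth.
- ticket.close_job(): hands the job in; it is judged then, once.
The state is a dict: "time": time; "joint_positions": joint angles; "qvel": joint speeds; "joint_torque": joint torques, N m; "tool_pos": TCP position; "ee_rot": TCP orientation; "wrist_force": force on the tool from outside, world axes, zero at the start; "wrist_torque": the same for the moment, N m; "width": finger opening in m; "finger_force": force on a finger pad.
Only numpy, scipy, OpenCV 4.12 (cv2) and the standard library are available. Lean on these libraries where they do the work, as an engineer would, in place of code of your own. Each camera call takes 0.05 s, during which the arm holds its last target. There are 200 camera calls.

## Working session

There is one attempt and no reset: what is moved stays moved. The work goes in short steps, Python scripts to look and compute and a tool call to move; the robot and the scene stay as the last step left them, time stands still between calls to the robot, and variables do not carry over. Pictures are saved under pics/ and viewed, at most 10 in all, crops included, and the job is handed in when it is done.

Besides the shell and the picture viewer there is one more tool, called after "Call:" as name(argument=value, ...) on one line, values as JSON. apply_moves: Moves the arm, as the interface text tells. Its arguments: {"type":"object","properties":{"moves":{"type":"array","items":{"type":"array","items":{"type":"array","items":{"type":"number"}}}}},"required":["moves"]}

```bash
mkdir -p pics; ls; python3 - <<'E'
from bench import telemetry, snapshot, ticket, robot
import cv2,json
o=telemetry.get_obs();print(o)
for n in ["scene","top","wrist"]:
    s=snapshot(n);cv2.imwrite(f"pics/{n}0.png",s["image"][:,:,::-1])
    print(n,s["fovy"],s["cx"],s["cy"],s["D"],s["R"],s["t"])
E
```

```text
pics
{'time': 0.0, 'joint_positions': array([ 1.09891280e+00,  8.79569364e-02,  1.37225303e+00,  1.16904519e-05,
        1.68357278e+00, -1.03045000e-01]), 'qvel': array([-0.00034865, -0.0019067 , -0.00115123, -0.00060447,  0.00112148,
        0.00145722]), 'joint_torque': array([ 2.65589633e-04, -3.40188539e+01, -3.02425790e+01,  7.17653031e-02,
        3.30992206e-02, -1.61484404e-04]), 'tool_pos': array([0.19821755, 0.51292325, 0.40350326]), 'ee_rot': array([-3.13941538e+00, -2.36835821e-04,  2.77275517e+00]), 'wrist_force': array([0.50980558, 0.39742217, 0.78717447]), 'wrist_torque': array([-0.04124253,  0.04785098,  0.00575008]), 'finger_force': 0.0, 'width': 0.09412037647638373}
scene 46.84632700916372 325.02071076259165 227.43862807741138 [-0.06064219  0.          0.          0.          0.        ] [[ 0.88497432 -0.46527914  0.01832406]
 [-0.16634083 -0.3526509  -0.92085182]
 [ 0.43491514  0.81188217 -0.38948191]] [-0.41837771  0.21318639  1.11408451]
top 57.16246132476522 313.2390246766308 236.8867364551093 [-0.05732974  0.          0.          0.          0.        ] [[-0.0107762  -0.99983789  0.01442484]
 [-0.98079681  0.00775943 -0.19487793]
 [ 0.19473441 -0.01624788 -0.98072143]] [0.03389957 0.5117998  0.92985241]
wrist 63.43657030010393 313.65608689369856 245.15712067562188 [-0.07951891  0.          0.          0.          0.        ] [[ 0.36117374  0.93249734 -0.00149731]
 [ 0.89608772 -0.3466264   0.27726692]
 [ 0.25803165 -0.10148325 -0.96079176]] [-0.54931619 -0.02804355  0.39331241]
```

View pics/scene0.png

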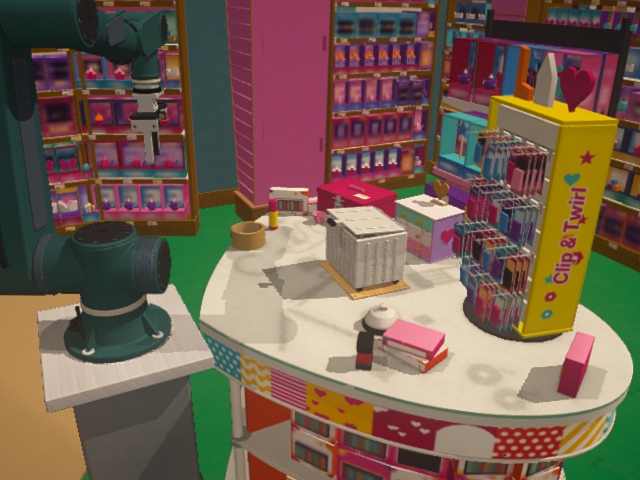

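View pics/top0.png

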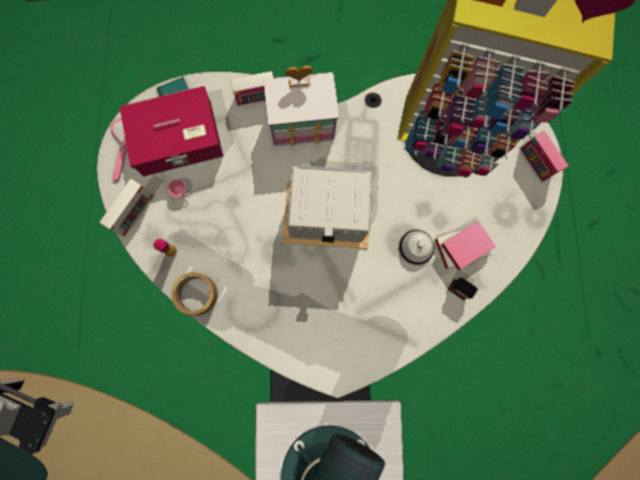

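The scene shows the white case on its board, with the pull toward the robot. In the top view the pull is near (328,235), the board front edge runs from about (284,240) to (368,247), the bell is at (417,246), the glue stick at (165,247), the stamp at (463,288) and the cup at (178,188).

```bash
cat > h.py <<'E'
import numpy as np, cv2
from bench import telemetry, snapshot, ticket, robot
def K(s):
    f=240/np.tan(np.radians(s["fovy"])/2); return np.array([[f,0,s["cx"]],[0,f,s["cy"]],[0,0,1.]])
def ray(s,p):
    q=cv2.undistortPoints(np.array([[p]],float),K(s),np.array(s["D"])).ravel()
    R=np.array(s["R"]);return -R.T@np.array(s["t"]),R.T@np.array([q[0],q[1],1.])
def plane(s,p,z):
    c,d=ray(s,p);return c+d*(z-c[2])/d[2]
def proj(s,X):
    R=np.array(s["R"]);return cv2.projectPoints(np.atleast_2d(X).astype(float),cv2.Rodrigues(R)[0],np.array(s["t"],float),K(s),np.array(s["D"]))[0].reshape(-1,2)
def tri(s1,p1,s2,p2):
    c1,d1=ray(s1,p1);c2,d2=ray(s2,p2)
    a=np.linalg.lstsq(np.c_[d1,-d2],c2-c1,rcond=None)[0]
    A=c1+a[0]*d1;B=c2+a[1]*d2;return (A+B)/2,np.linalg.norm(A-B)
E
python3 - <<'E'
from h import *
t=snapshot("top");s=snapshot("scene")
a=cv2.resize(t["image"][150:260,270:390],None,fx=5,fy=5,interpolation=cv2.INTER_CUBIC)
b=cv2.resize(s["image"][195:305,310:415],None,fx=5,fy=5,interpolation=cv2.INTER_CUBIC)
cv2.imwrite("pics/ct.png",a[:,:,::-1]);cv2.imwrite("pics/cs.png",b[:,:,::-1])
for n,im,(x0,x1,y0,y1) in (("top",t,(270,390,150,260)),("scene",s,(310,415,195,305))):
    hsv=cv2.cvtColor(im["image"],cv2.COLOR_RGB2HSV)[y0:y1,x0:x1]
    m=((hsv[...,0]>8)&(hsv[...,0]<25)&(hsv[...,1]>90)).astype(np.uint8)
    k=(hsv[...,2]<60).astype(np.uint8)
    for q in (m,k):
        N,L,S,C=cv2.connectedComponentsWithStats(q)
        for i in range(1,N):
            if S[i,4]>15: print(n,S[i]+[x0,y0,0,0,0],C[i]+[x0,y0])
E
```

```text
top [283 182  85  67 673] [318.04309064 235.94205052]
top [322 236  13   6  63] [327.84126984 238.65079365]
scene [401 213   6   4  18] [403.27777778 214.38888889]
scene [319 260  91  40 924] [362.63852814 284.37662338]
scene [328 219   7   7  37] [331. 222.]
```

View pics/ct.png

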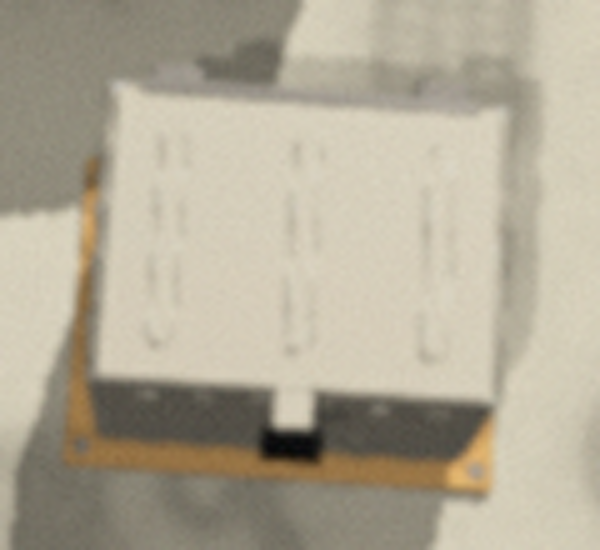

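View pics/cs.png

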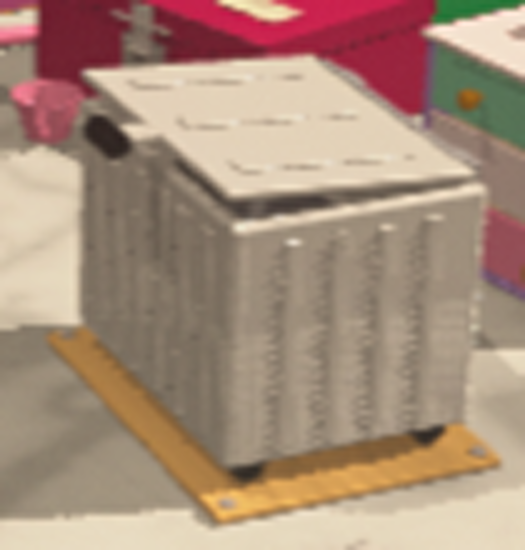

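The crops show the cover slightly open, the pull in front and the board corners clear. In the top view the front-left corner is (283,242) and the front-right (368,249). In the scene view the front-right corner is (354,299), the front-left (319.5,262) and the back-right (410,287.5).

```bash
python3 - <<'E'
from h import *
t=snapshot("top");s=snapshot("scene")
for n,im,ps in (("top",t,[(283.2,242),(367.8,248.5)]),("scene",s,[(319.5,262.3),(354,299),(410,287.5)])):
    for p in ps: print(n,plane(im,p,0.003)[:2].round(4))
# line/corner from scene
FL,FR,BR=[plane(s,p,0.003)[:2] for p in [(319.5,262.3),(354,299),(410,287.5)]]
print(np.linalg.norm(FL-FR),np.linalg.norm(BR-FR),np.arctan2(*(BR-FR)[::-1]),np.arctan2(*(FL-FR)[::-1])-np.pi/2)
P,e=tri(t,(327.9,238.6),s,(331,222));print("pull",P,e)
tl,tr=[plane(t,p,0.003)[:2] for p in [(283.2,242),(367.8,248.5)]]
print("top width",np.linalg.norm(tl-tr))
yaw=np.arctan2(*(tl-tr)[::-1])-np.pi/2;print("yaw",yaw)
m=(tl+tr+FL+FR)/4; c=m+0.075*np.array([np.cos(yaw),np.sin(yaw)]);print("centre",c)
d=P[:2]-c;print("pull in case",d@[np.cos(yaw),np.sin(yaw)],d@[-np.sin(yaw),np.cos(yaw)],P[2])
E
```

```text
top [0.5099 0.0983]
top [ 0.4929 -0.0984]
scene [0.5107 0.1027]
scene [ 0.4962 -0.096 ]
scene [ 0.6424 -0.1082]
0.1992252036221261 0.14668412866556685 -0.08298959257460806 -0.07271332674635356
pull [0.48675447 0.00214809 0.15638437] 0.0011861438787490741
top width 0.19746736640887458
yaw -0.08614243366549612
centre [ 0.57713705 -0.00481179]
pull in case -0.09064624236719138 -0.0008420835050752242 0.1563843679179242
```

```bash
cat >> h.py <<'E'
from scipy.spatial.transform import Rotation as Ro
YAW=-0.083; C=np.array([0.577,-0.0045,0]); RC=Ro.from_euler('z',YAW).as_matrix()
def w(p): return C+RC@np.array(p,float)      # case -> world
def c(p): return RC.T@(np.array(p,float)-C)  # world -> case
def shift(Xw):
    o=telemetry.get_obs();R=Ro.from_euler('xyz',o["ee_rot"]).as_matrix()
    return (R.T@(np.array(Xw)-o["tool_pos"])/0.05).round(3), np.degrees(-(YAW+np.pi-o["ee_rot"][2]+np.pi)%(2*np.pi)-np.pi)/10
E
python3 - <<'E'
from h import *
print(shift(w([-0.0895,-0.0005,0.40])), w([-0.0895,0,0.4]))
E
```

```text
(array([-9.082, -7.438,  0.092]), np.float64(-1.6372549655327493)) [0.48780811 0.00291997 0.4       ]
```

Call:
apply_moves(moves=[[[-9.08,-7.44,0.1,-1.64,0],[-9.08,-7.44,0.1,-1.64,0],[-9.08,-7.44,0.1,-1.64,0],[-9.08,-7.44,0.1,-1.64,0],[-9.08,-7.44,0.1,-1.64,0],[-9.08,-7.44,0.1,-1.64,0],[-9.08,-7.44,0.1,-1.64,0],[-9.08,-7.44,0.1,-1.64,0],[-9.08,-7.44,0.1,-1.64,0],[-9.08,-7.44,0.1,-1.64,0]]])

```text
time: 1.6
tool_pos: [0.4886, -0.0005, 0.3994]
ee_rot: [-3.141, -0.0, 3.055]
wrist_force: [-0.3, 0.8, 0.1]
width: 0.0941
finger_force: 0.0
```

```bash
python3 - <<'E'
from h import *
s=snapshot("wrist");print(proj(s,[0.4867,0.0021,0.156]))
cv2.imwrite("pics/w1.png",s["image"][:,:,::-1])
print(shift(w([-0.0895,-0.0005,0.342])))
E
```

```text
[[317.34771716 268.1670807 ]]
(array([0.043, 0.087, 1.142]), np.float64(-0.027188959358724805))
```

View pics/w1.png

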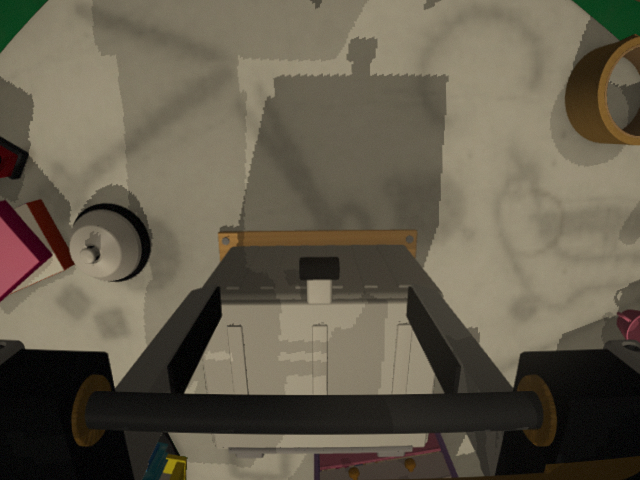

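The roller is at (320,268), about 2 mm from the predicted (317,268), between the open fingers. I'll descend and pinch it.

Call:
apply_moves(moves=[[[0.04,0.07,1.14,0,0],[0.04,0.07,1.14,0,0],[0.04,0.07,1.14,0,0.3],[0.04,0.07,1.14,0,1],[0.04,0.07,1.14,0,1],[0.04,0.07,1.14,0,1],[0.04,0.07,1.14,0,1],[0.04,0.07,1.14,0,1]]])

```text
time: 2.65
tool_pos: [0.4859, 0.006, 0.3427]
ee_rot: [3.142, 0.0, 3.059]
wrist_force: [0.1, -0.8, -0.2]
width: 0.0374
finger_force: 0.0
```

Call:
apply_moves(moves=[[[0,-0.03,0,0,1],[0,-0.03,0,0,1],[0,-0.03,0,0,1],[0,-0.03,0,0,1]]])

```text
time: 3.15
tool_pos: [0.4857, 0.0036, 0.3425]
ee_rot: [-3.139, -0.0, 3.058]
wrist_force: [-0.7, -5.2, 0.1]
width: 0.0239
finger_force: 30.0
```

```bash
python3 - <<'E'
from h import *
o=telemetry.get_obs();print(c(o["tool_pos"]))
f=lambda t:np.array([60-149*np.cos(t),144+149*np.sin(t)])
for t0,t1 in ((.083,.8),(.8,1.571)):
    print([tuple((-(f(t)-f(t0))/50).round(2)) for t in np.linspace(t0,t1,11)[1:]])
E
```

```text
[-0.09161173  0.00053861  0.34253247]
[(np.float64(-0.03), np.float64(-0.21)), (np.float64(-0.07), np.float64(-0.42)), (np.float64(-0.12), np.float64(-0.63)), (np.float64(-0.19), np.float64(-0.83)), (np.float64(-0.28), np.float64(-1.03)), (np.float64(-0.37), np.float64(-1.22)), (np.float64(-0.49), np.float64(-1.4)), (np.float64(-0.61), np.float64(-1.57)), (np.float64(-0.75), np.float64(-1.74)), (np.float64(-0.89), np.float64(-1.89))]
[(np.float64(-0.17), np.float64(-0.15)), (np.float64(-0.35), np.float64(-0.29)), (np.float64(-0.55), np.float64(-0.42)), (np.float64(-0.75), np.float64(-0.53)), (np.float64(-0.96), np.float64(-0.62)), (np.float64(-1.17), np.float64(-0.7)), (np.float64(-1.39), np.float64(-0.76)), (np.float64(-1.62), np.float64(-0.81)), (np.float64(-1.85), np.float64(-0.83)), (np.float64(-2.08), np.float64(-0.84))]
```

Call:
apply_moves(moves=[[[-0.03,-0.02,-0.21,0,1],[-0.07,-0.02,-0.42,0,1],[-0.12,-0.02,-0.63,0,1],[-0.19,-0.02,-0.83,0,1],[-0.28,-0.02,-1.03,0,1],[-0.37,-0.02,-1.22,0,1],[-0.49,-0.02,-1.4,0,1],[-0.61,-0.02,-1.57,0,1],[-0.75,-0.02,-1.74,0,1],[-0.89,-0.02,-1.89,0,1]]])

```text
time: 4.4
tool_pos: [0.5303, -0.0003, 0.4377]
ee_rot: [-3.141, -0.001, 3.059]
wrist_force: [-0.4, -5.4, -3.6]
width: 0.0235
finger_force: 30.0
```

Forces are low and it is following the arc, so I'll do the second half and then let it settle.

Call:
apply_moves(moves=[[[-0.17,0,-0.15,0,1],[-0.35,0,-0.29,0,1],[-0.55,0,-0.42,0,1],[-0.75,0,-0.53,0,1],[-0.96,0,-0.62,0,1],[-1.17,0,-0.7,0,1],[-1.39,0,-0.76,0,1],[-1.62,0,-0.81,0,1],[-1.85,0,-0.83,0,1],[-2.08,0,-0.84,0,1]]])

```text
time: 5.65
tool_pos: [0.6343, -0.0085, 0.4812]
ee_rot: [3.141, 0.003, 3.059]
wrist_force: [-1.9, -1.3, 5.0]
width: 0.0232
finger_force: 30.0
```

Call:
apply_moves(moves=[[[0,0,0,0,1],[0,0,0,0,1]]])

```text
time: 5.9
tool_pos: [0.6346, -0.0085, 0.4812]
ee_rot: [3.141, 0.006, 3.06]
wrist_force: [-0.1, -2.5, 5.1]
width: 0.0236
finger_force: 30.0
```

```bash
python3 - <<'E'
from h import *
o=telemetry.get_obs();print(c(o["tool_pos"]),o["wrist_force"],o["width"])
s=snapshot("scene");t=snapshot("top")
cv2.imwrite("pics/s2.png",cv2.resize(s["image"][100:320,270:470],None,fx=2.7,fy=2.7)[:,:,::-1])
np.savez("v2",s=s["image"])
E
```

```text
[0.05778067 0.00077984 0.48116095] [-0.06263153 -2.46846069  5.06601643] 0.023630324627615
```

View pics/s2.png

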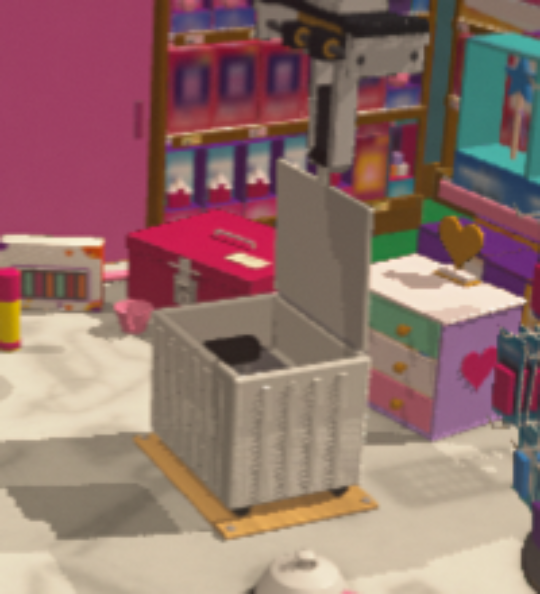

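The cover stands about upright in the fingers. Its top-right corner is at full-image (407.4,177.8), the top-left at (373.7,158.5) and the bottom-right at (406,230.4). The black grip is visible in the well.

```bash
python3 - <<'E'
from h import *
s=snapshot("scene")
for p,y in (((407.4,177.8),-.08),((373.7,158.5),.08),((405.9,230.4),-.08)):
    o,d=ray(s,p);o=c(o);d=RC.T@d;print((o+d*(y-o[1])/d[1]).round(4))
print(proj(s,[w([.057,-.08,.271]),w([.063,-.08,.271]),w([.063,-.08,.144]),w([.06,.08,.271])]))
# grip in well: dark blob
hsv=cv2.cvtColor(s["image"],cv2.COLOR_RGB2HSV);m=(hsv[...,2]<55).astype(np.uint8)
N,L,S,Ce=cv2.connectedComponentsWithStats(m[215:245,335:375])
print([(S[i]+[335,215,0,0,0],Ce[i]+[335,215]) for i in range(1,N) if S[i,4]>20]);print(proj(s,[w([-.025,0,.126]),w([-.025,-.018,.126])]))
E
```

```text
[ 0.0537 -0.08    0.2705]
[0.0545 0.08   0.271 ]
[ 0.0608 -0.08    0.1444]
[[408.71423111 177.44336154]
 [411.0763364  177.16437069]
 [406.73229203 230.42651749]
 [375.72469956 158.29430343]]
[(array([346, 225,  20,  10, 142]), array([357.03521127, 229.06338028]))]
[[356.32138279 230.06561392]
 [359.71078135 232.92360059]]
```

```bash
python3 - <<'E'
from h import *
s=snapshot("scene");g=cv2.GaussianBlur(s["image"],(3,3),0).astype(float)
P=[]
for v in range(182,226,2):
    d=np.abs(np.diff(g[v,400:416],axis=0)).sum(1)
    i=d.argmax(); P.append((v,400.5+i,int(d[i])))
print(P)
for a in (1.47,1.52,1.57,1.62):
    out=[]
    for off in (-.003,.003):
        q=[w([.06-r*np.cos(a)+off*np.sin(a),-.08,.144+r*np.sin(a)+off*np.cos(a)]) for r in (.127,.02)]
        out.append(proj(s,q).round(1).tolist())
    print(a,out)
t=snapshot("top")
cv2.imwrite("pics/t3.png",np.hstack([cv2.resize(t["image"][90:250,270:390],None,fx=3.3,fy=3.3,interpolation=2),cv2.resize(s["image"][150:240,360:420],(352,528),interpolation=2)])[:,:,::-1])
for a in (1.52,1.57): print(proj(t,[w([.06-.127*np.cos(a),y,.144+.127*np.sin(a)]) for y in (-.08,.08)]))
E
```

```text
[(182, np.float64(408.5), 66), (184, np.float64(407.5), 65), (186, np.float64(407.5), 68), (188, np.float64(407.5), 62), (190, np.float64(407.5), 62), (192, np.float64(407.5), 65), (194, np.float64(407.5), 70), (196, np.float64(413.5), 87), (198, np.float64(406.5), 104), (200, np.float64(406.5), 135), (202, np.float64(405.5), 127), (204, np.float64(405.5), 124), (206, np.float64(406.5), 101), (208, np.float64(410.5), 68), (210, np.float64(414.5), 69), (212, np.float64(404.5), 45), (214, np.float64(404.5), 44), (216, np.float64(404.5), 44), (218, np.float64(406.5), 44), (220, np.float64(406.5), 49), (222, np.float64(403.5), 49), (224, np.float64(403.5), 49)]
1.47 [[[403.6, 178.5], [404.3, 222.9]], [[406.0, 177.9], [406.6, 222.4]]]
1.52 [[[406.2, 177.9], [404.7, 222.8]], [[408.5, 177.5], [407.0, 222.3]]]
1.57 [[[408.7, 177.4], [405.1, 222.7]], [[411.0, 177.2], [407.4, 222.3]]]
1.62 [[[411.2, 177.2], [405.5, 222.6]], [[413.5, 177.0], [407.8, 222.3]]]
[[380.01542324 151.32097952]
 [291.00609627 144.67739038]]
[[380.16817755 147.97908175]
 [291.29717306 141.34306617]]
```

View pics/t3.png

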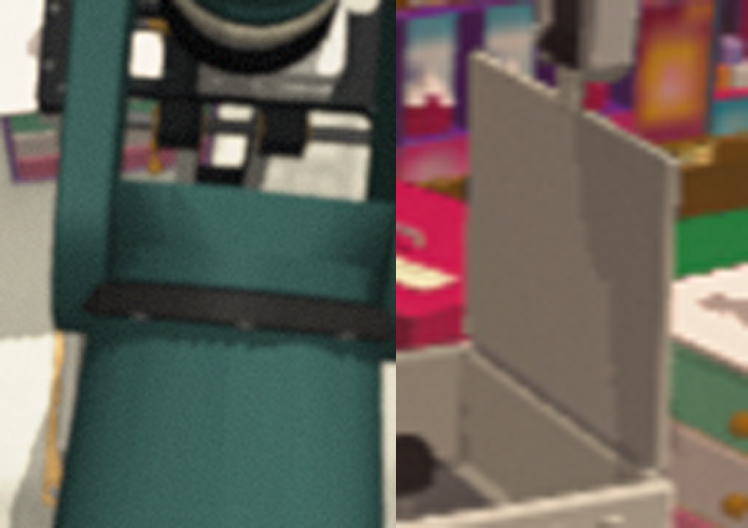

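```bash
python3 - <<'E'
from h import *
s=snapshot("scene");im=np.mean([snapshot("scene")["image"] for _ in range(4)],0)
sat=(im.max(2)-im.min(2))
def cross(row,x0,x1,lev,rev=False):
    xs=range(x0,x1); 
    for x in (xs if not rev else reversed(xs)):
        a,b=row[x],row[x+1]
        if (a-lev)*(b-lev)<0: return round(x+(lev-a)/(b-a),1)
for v in range(182,226,4): print(v,sat[v,400:416].astype(int).tolist())
for v in range(164,206,6): print(v,sat[v,366:380].astype(int).tolist())
for a in (1.47,1.52,1.57,1.62):
    q=[w([.06-r*np.cos(a)-.003,.08,.144+r*np.sin(a)]) for r in (.127,.02)]
    print(a,proj(s,q).round(1).tolist())
E
```

```text
182 [23, 24, 24, 24, 24, 25, 28, 30, 45, 67, 71, 69, 70, 69, 68, 69]
186 [24, 24, 24, 24, 24, 26, 30, 27, 44, 65, 66, 53, 48, 50, 43, 42]
190 [24, 24, 23, 24, 23, 28, 32, 40, 78, 84, 83, 82, 82, 81, 81, 82]
194 [24, 24, 24, 23, 23, 28, 33, 39, 78, 86, 85, 84, 83, 83, 84, 86]
198 [24, 24, 25, 24, 24, 28, 36, 50, 42, 37, 36, 35, 33, 33, 33, 33]
202 [24, 24, 24, 24, 25, 29, 40, 45, 35, 35, 35, 39, 51, 47, 45, 44]
206 [24, 23, 24, 23, 25, 30, 40, 49, 39, 36, 36, 36, 36, 35, 36, 36]
210 [24, 25, 24, 24, 27, 31, 26, 25, 27, 29, 29, 25, 24, 34, 41, 48]
214 [24, 24, 24, 24, 28, 33, 24, 29, 30, 31, 30, 31, 30, 31, 31, 30]
218 [24, 24, 24, 24, 28, 32, 22, 28, 31, 31, 30, 31, 32, 30, 30, 31]
222 [24, 24, 24, 24, 28, 33, 37, 40, 41, 28, 28, 30, 30, 31, 32, 31]
164 [48, 46, 31, 14, 34, 36, 20, 27, 28, 27, 26, 27, 26, 26]
170 [110, 111, 105, 71, 40, 35, 20, 27, 27, 28, 27, 27, 27, 27]
176 [87, 83, 86, 93, 107, 112, 62, 28, 27, 27, 27, 27, 28, 28]
182 [92, 86, 82, 80, 79, 46, 22, 25, 26, 26, 27, 27, 28, 27]
188 [175, 176, 176, 177, 173, 113, 43, 27, 27, 26, 26, 27, 27, 27]
194 [177, 178, 178, 179, 176, 115, 42, 27, 27, 27, 28, 27, 27, 26]
200 [176, 177, 177, 177, 173, 114, 43, 27, 27, 27, 28, 28, 28, 27]
1.47 [[369.9, 159.1], [371.7, 199.9]]
1.52 [[372.3, 158.7], [372.0, 199.8]]
1.57 [[374.6, 158.4], [372.4, 199.8]]
1.62 [[376.9, 158.2], [372.7, 199.7]]
```

Call:
apply_moves(moves=[[[-0.08,0,0.02,0,1],[-0.15,0,0.02,0,1],[-0.15,0,0.02,0,1],[-0.15,0,0.02,0,1]]])

```text
time: 6.9
tool_pos: [0.6416, -0.009, 0.481]
ee_rot: [3.141, 0.006, 3.06]
wrist_force: [-1.8, -2.8, 7.7]
width: 0.0235
finger_force: 30.0
```

```bash
cat > edge.py <<'E'
from h import *
s=snapshot("scene");im=np.mean([snapshot("scene")["image"] for _ in range(4)],0)
sat=(im.max(2)-im.min(2))
def cr(v,x0,x1,lev):
    r=sat[v]
    for x in range(x0,x1):
        if (r[x]-lev)*(r[x+1]-lev)<0: return round(x+(lev-r[x])/(r[x+1]-r[x]),2)
print("L",[(v,cr(v,368,380,70)) for v in range(176,204,4)])
print("R",[(v,cr(v,400,412,26.5)) for v in range(182,226,4)])
for a in (1.52,1.57): print(a,proj(s,[w([.057-r*np.cos(a),y,.144+r*np.sin(a)]) for y in (.08,-.08) for r in (.1,.02)]).round(1).tolist())
o=telemetry.get_obs();print(c(o["tool_pos"]),o["wrist_force"],o["width"])
# camera roll check on case's front-right vertical edge
g=im.sum(2)
print("case edge",[(v,350+int(np.diff(g[v,350:364]).argmax())) for v in range(246,286,6)],proj(s,[w([-.065,-.085,z]) for z in (.13,.02)]).round(1).tolist())
E
python3 edge.py
```

```text
L [(176, np.float64(372.86)), (180, np.float64(372.63)), (184, np.float64(371.7)), (188, np.float64(372.62)), (192, np.float64(372.38)), (196, np.float64(372.15)), (200, np.float64(371.82))]
R [(182, np.float64(407.71)), (186, np.float64(406.62)), (190, np.float64(406.43)), (194, np.float64(406.24)), (198, np.float64(405.8)), (202, np.float64(405.56)), (206, np.float64(405.25)), (210, np.float64(404.5)), (214, np.float64(404.35)), (218, np.float64(404.12)), (222, np.float64(403.57))]
1.52 [[372.2, 169.3], [372.0, 199.8], [405.8, 189.4], [404.7, 222.7]]
1.57 [[374.0, 169.1], [372.4, 199.8], [407.8, 189.1], [405.1, 222.7]]
[0.06476828 0.00081609 0.48098606] [-0.96357762 -2.83177958  7.90106523] 0.023641016433758755
case edge [(246, 356), (252, 356), (258, 355), (264, 356), (270, 355), (276, 355), (282, 354)] [[357.0, 245.2], [355.0, 289.2]]
```

Both edge slopes now match 1.57. I'll open, back straight off toward -x, then lower to a hover over the grip.

Call:
apply_moves(moves=[[[0,0,0,0,0.3],[0,0,0,0,0.3],[0,0,0,0,0.3],[0,0,0,0,0.3],[0,0,0,0,0.3],[0,0,0,0,0.3]]])

```text
time: 7.9
tool_pos: [0.6412, -0.0093, 0.4781]
ee_rot: [3.141, 0.0, 3.059]
wrist_force: [0.3, 0.2, -0.0]
width: 0.0655
finger_force: 0.0
```

Call:
apply_moves(moves=[[[0.5,0,0,0,0.3],[1.2,0,0,0,0.3],[1.84,0,0.5,0,0.3],[1.84,0,1.2,0,0.3],[1.84,0,1.6,0,0.3],[1.84,0,1.6,0,0.3]]])

```text
time: 8.65
tool_pos: [0.549, -0.0017, 0.3963]
ee_rot: [3.141, -0.004, 3.059]
wrist_force: [0.1, 0.5, 0.2]
width: 0.0658
finger_force: 0.0
```

```bash
python3 edge.py; python3 - <<'E'
from h import *
s=snapshot("wrist");t=snapshot("top")
cv2.imwrite("pics/w4.png",s["image"][:,:,::-1])
print(proj(s,[w([-.025,0,.136]),w([-.065,-.085,.14]),w([-.065,.085,.14])]))
E
```

```text
L [(176, np.float64(370.59)), (180, np.float64(370.3)), (184, np.float64(370.42)), (188, np.float64(369.46)), (192, np.float64(369.24)), (196, np.float64(369.03)), (200, np.float64(368.72))]
R [(182, np.float64(407.86)), (186, np.float64(406.75)), (190, np.float64(406.45)), (194, np.float64(406.39)), (198, None), (202, np.float64(405.65)), (206, np.float64(405.27)), (210, np.float64(404.67)), (214, np.float64(404.55)), (218, np.float64(404.11)), (222, np.float64(403.59))]
1.52 [[372.2, 169.3], [372.0, 199.8], [405.8, 189.4], [404.7, 222.7]]
1.57 [[374.0, 169.1], [372.4, 199.8], [407.8, 189.1], [405.1, 222.7]]
[-0.02731085  0.00043636  0.39977864] [-0.19718327  0.28357418  1.19636271] 0.06560716138260415
case edge [(246, 356), (252, 356), (258, 356), (264, 356), (270, 355), (276, 355), (282, 354)] [[357.0, 245.2], [355.0, 289.2]]
[[312.49493966 263.09608819]
 [178.24230138 205.23614702]
 [446.58706851 205.10128566]]
```

View pics/w4.png

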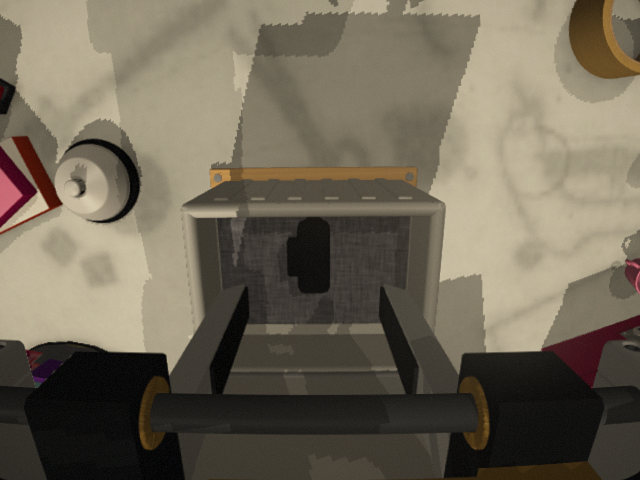

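The wrist view shows the grip bar at (314,255) with its button on the left (-y), centred between the fingertips, and the rim where predicted. I'll descend 94 mm with a small x trim, then squeeze.

Call:
apply_moves(moves=[[[0.04,0,0.9,0,0.3],[0.04,0,1.6,0,0.3],[0.04,0,1.86,0,0.3],[0.04,0,1.86,0,0.3],[0.04,0,1.86,0,1],[0.04,0,1.86,0,1],[0.04,0,1.86,0,1],[0.04,0,1.86,0,1],[0.04,0,1.86,0,1],[0.04,0,1.86,0,1]]])

```text
time: 10.25
tool_pos: [0.5477, -0.0018, 0.3059]
ee_rot: [-3.141, 0.001, 3.059]
wrist_force: [-0.1, -1.4, 2.5]
width: 0.0223
finger_force: 30.0
```

Call:
apply_moves(moves=[[[0,0,0,0,1],[0,0,0,0,1],[0,0,0,0,1],[0,0,0,0,1]]])

```text
time: 10.75
tool_pos: [0.5477, -0.0018, 0.3059]
ee_rot: [-3.141, 0.001, 3.059]
wrist_force: [-0.6, -3.2, 4.8]
width: 0.0221
finger_force: 30.0
```

Width is 22 mm, so the button is fully in. I'll pull up gently first.

Call:
apply_moves(moves=[[[0,0,-0.1,0,1],[0,0,-0.2,0,1],[0,0,-0.3,0,1],[0,0,-0.4,0,1]]])

```text
time: 11.25
tool_pos: [0.5478, -0.0018, 0.325]
ee_rot: [-3.141, 0.0, 3.059]
wrist_force: [3.3, -4.2, -1.9]
width: 0.0218
finger_force: 30.0
```

Call:
apply_moves(moves=[[[0,0,-0.15,0,1],[0,0,-0.3,0,1],[0,0,-0.45,0,1],[0,0,-0.6,0,1],[0,0,-0.75,0,1],[0,0,-0.9,0,1],[0,0,-1.05,0,1],[0,0,-1.12,0,1],[0,0,-1.12,0,1]]])

```text
time: 12.38
tool_pos: [0.5477, -0.0018, 0.3814]
ee_rot: [-3.141, 0.001, 3.059]
wrist_force: [3.8, -4.4, -0.8]
width: 0.0218
finger_force: 30.0
```

```bash
python3 edge.py; python3 - <<'E'
from h import *
s=snapshot("scene")
cv2.imwrite("pics/s5.png",cv2.resize(s["image"][100:320,290:450],None,fx=2.7,fy=2.7)[:,:,::-1])
E
```

```text
L [(176, None), (180, np.float64(372.61)), (184, np.float64(371.69)), (188, np.float64(372.6)), (192, np.float64(372.37)), (196, np.float64(372.12)), (200, np.float64(371.81))]
R [(182, np.float64(407.88)), (186, np.float64(406.78)), (190, np.float64(406.59)), (194, np.float64(406.21)), (198, np.float64(405.92)), (202, np.float64(405.61)), (206, np.float64(405.22)), (210, np.float64(404.67)), (214, np.float64(404.48)), (218, np.float64(404.15)), (222, np.float64(403.69))]
1.52 [[372.2, 169.3], [372.0, 199.8], [405.8, 189.4], [404.7, 222.7]]
1.57 [[374.0, 169.1], [372.4, 199.8], [407.8, 189.1], [405.1, 222.7]]
[-2.94248023e-02  2.50244394e-04  3.81236912e-01] [ 4.67919479 -3.4503294  -0.50460999] 0.021679644946132923
case edge [(246, 356), (252, 356), (258, 355), (264, 356), (270, 355), (276, 355), (282, 354)] [[357.0, 245.2], [355.0, 289.2]]
```

View pics/s5.png

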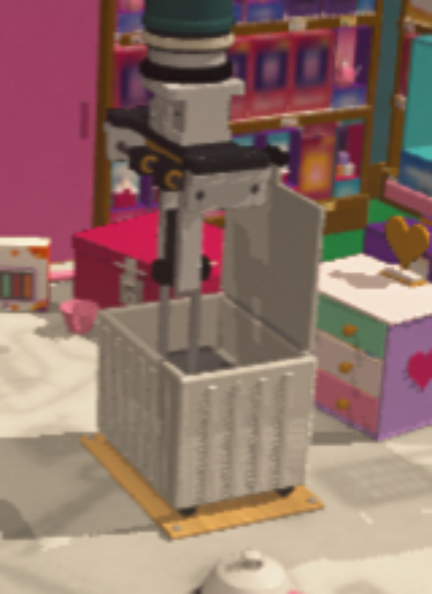

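The handle is out about 75.5 mm and the cover is unchanged. I'll nudge up in small steps until I feel the end.

Call:
apply_moves(moves=[[[0,0,-0.02,0,1],[0,0,-0.03,0,1],[0,0,-0.03,0,1],[0,0,-0.03,0,1]]])

```text
time: 13.18
tool_pos: [0.5477, -0.0018, 0.3823]
ee_rot: [-3.141, 0.001, 3.059]
wrist_force: [4.1, -3.8, -1.1]
width: 0.0221
finger_force: 30.0
```

Call:
apply_moves(moves=[[[0,0,-0.02,0,1],[0,0,-0.03,0,1],[0,0,-0.03,0,1],[0,0,-0.03,0,1]]])

```text
time: 13.68
tool_pos: [0.5478, -0.0018, 0.3838]
ee_rot: [-3.141, 0.0, 3.059]
wrist_force: [3.4, -3.7, -2.1]
width: 0.0218
finger_force: 30.0
```

Call:
apply_moves(moves=[[[0,0,-0.02,0,1],[0,0,-0.02,0,1],[0,0,-0.02,0,1]]])

```text
time: 14.05
tool_pos: [0.5478, -0.0018, 0.384]
ee_rot: [-3.141, -0.0, 3.059]
wrist_force: [5.0, -4.1, -3.6]
width: 0.0219
finger_force: 30.0
```

That is the end stop: the arm moved only 0.2 mm and the force rose. I'll ease back about 1.5 mm to take off the load, then hand in.

Call:
apply_moves(moves=[[[0,0,0.03,0,1],[0,0,0.03,0,1],[0,0,0.03,0,1]]])

```text
time: 14.42
tool_pos: [0.5477, -0.0018, 0.3833]
ee_rot: [-3.141, 0.001, 3.059]
wrist_force: [4.6, -4.3, -1.8]
width: 0.0221
finger_force: 30.0
```

```bash
python3 - <<'E'
from h import *
o=telemetry.get_obs();print(o["tool_pos"],o["wrist_force"],o["width"],o["finger_force"])
print(ticket.close_job())
E
```

```text
[ 0.54773899 -0.00181724  0.38325511] [ 4.61256477 -4.28545299 -1.75915735] 0.022076241426167046 29.983181655406952
the job is handed in; nothing more can be done
None
```

The job is handed in at about 14 s (no verdict returned): the cover stands upright at about 1.57 rad by the camera, and the handle is pulled out about 77 mm, past the second stop, with the grip still held and the button squeezed in.

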